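# Stow the loupe in the sliding-cover case

### The arm

A 6-joint arm with a two-finger parallel gripper is mounted at the origin on the work surface. World frame = base frame: x ahead of the robot, y to its left, z up, the work surface at z = 0. Lengths are in m, angles in rad, forces in N, time in s.
With the tool pointing down it reaches from about 0.225 to 0.725 m from the base axis. Payload 3.1 kg.
Tool frame: the origin (TCP) lies on the mounting face of the last link; the fingertips stand 173 mm ahead of it and the grasp point (between the pads) lies 155 mm ahead of it; z points along the fingers, y is the line along which they close (so a half turn about z gives the same grasp; the last joint's range is limited). The gripper opens to 85 mm and grips with 20 to 120 N. Pads are 22 mm wide; open, the fingers measure 114 mm over their backs; the gripper's body (76 mm by 85 mm) begins 54 mm behind the grasp point. The pads swing forward as they close: fully open they stand 13 mm farther back than shut.
Start: joints at [-1.287, 0.048, 0.099, 1.622, 0, 1.443], TCP at [0.21, -0.481, 0.405] pointing down, gripper open.
Joint ranges: [-2.91, 2.91], [-0.99, 1.94], [-1.21, 1.42], [-2.12, 2.29], [-1.49, 1.47], [-3.14, 3.14]. Speed limits (rad/s): [2.79, 2.79, 3.14, 3.14, 3.14, 3.14].

### API

Orientations are given as a rotation vector (axis times angle).
In Python, from rig import bot, capture, look_for gives the robot as it stands.
- The arm moves only by the shell command python3 -m jog 'ROWS' [FORCE]. ROWS is a JSON object of lists of equal length, an entry for each row: "fingers": the closure, from 0 (fully open) to 1 (shut); "translation": the shift along the world's x, y, z each as a share of 0.15 m, from -1 to 1, a list of three; "roll": the turn about the world's z as a share of pi/2 rad, from -1 to 1. In form: {"fingers": [fingers, ...], "translation": [[x, y, z], ...], "roll": [roll, ...]}. A call has 1 to 8 rows; each row shifts and turns the commanded pose from where the row before left it; what a row does not reach is not made up. A row lasts 1/12 s, in which the tool goes at most 41.7 mm and 7.16 degrees, less where a joint would pass 70% of its speed; a pose out of reach is approached as far as the arm can. A call with a number of a shift or a turn outside -1 to 1 is refused whole. A call with a gripper value outside its range is refused whole. The fingers move at their own pace and stop on an object; FORCE is the grip in N (left out, the last holds). Time passes only in rows, so rows that do not move let the fingers close. It gives the time, the measured TCP pose, the force, the opening and the grip force at its end, in the units of the state.
- bot.sense(): the state, without advancing time (a new reading comes with each control period).
- capture(name): name is "scene" or "side" or "wrist"; returns a dict with "pixels" (400x640x3 uint8, red, green, blue), "K" (3x3 intrinsics, pixels), "k1" (the pictures are not rectified: a ray, as slopes to the right and down, at radius r is drawn at 1 + k1 r^2 times it, then the intrinsics apply), "rvec" (rotation vector, rad) and "tvec" (3), from world to camera coordinates, as OpenCV has them. Camera axes: x right, y down, z forward; pixel columns grow to the right and rows downward; lengths in m; the calibration is good to about 2 mm. A picture is of the moment at which its call begins. There is no depth.
- bot.close_job(): hands the job in; it is judged then, once.
Trained networks look in a picture, given as the dict that the camera call returned (one of the last four; its "shot" number tells which), for a name from the list of things; names that differ only in an ending like _2 or _b are one class to them, and where a whole thing is asked for, a point or a joint stands for the part that bears it (a point fixed in the world has none). Each returns a list of dicts, best first, with "score" (0 to 1); they miss things now and then, are a little off and sometimes report something else, mostly with a low value. They report only what shows in the picture. A call takes as long as a camera call.
- look_for(picture, target): "at" ([x, y, z] in m, in world coordinates, good to about 4 mm: the middle of the surface that is visible of it).
The state is a dict: "time": time; "joint_pos": joint angles; "qd": joint speeds; "effort": joint torques, N m; "position": TCP position; "orientation": TCP orientation; "contact_force": force on the tool from outside, world axes, zero at the start; "torque": the same for the moment, N m; "finger_gap": opening from 0.0 (shut) to 1.0 (fully open); "grip_force": force on a finger pad.
Only numpy, scipy, OpenCV 4.12 (cv2) and the standard library are available. Lean on these libraries where they do the work, as an engineer would, in place of code of your own. Each camera call takes 0.05 s, during which the arm holds its last target. There are 200 camera calls.

### The job

Put the loupe away in the grey accessory case: draw the lock slide fully back, slide the cover open, set the loupe down gently so that it stands upright on its clear skirt in the uncovered front bay, then slide the cover fully shut and push the lock slide fully home. The cover has only a flat rubber thumb pad, so press on it just firmly enough to drag it along and never lean hard on the case, and leave the jar, the canisters and the cassette opener where they are.

Things in the scene. Friction and masses are not known exactly. Their poses are not given: they have to be found in the camera images.
- case: Grey plastic accessory case, stays put: 120 (its x) by 290 (y) by 88 mm high. Origin: centre of underside. Its -x side, roughly to the robot, carries the lock slide; the cover opens to +y. Cover top 84 mm up, between lips on both long rims (10 mm wide, tops 88 mm up, 100 mm free between them); the -y end wall is 88 mm high too. More than 35 N on the case, cover or slide is too hard.
- bay (a point): Centre of the front bay's floor, on the floor's top (case x 0, y -64 mm, 6 mm up; axes as the case's). The bay spans case x -54 to +54, y -139 to +11 mm and lies fully open when the cover is open. The loupe may stand anywhere on this floor; the middle leaves most room for the fingers.
- grip_pad (a point): Centre of the top of the ribbed rubber thumb pad on the cover: flat, 60 (case x) by 44 mm (case y), 1.5 mm proud of the cover, 85.5 mm above the table; moves with the cover (shut: case x 0, y -103 mm). Nothing to grasp or hook: press down on it with the fingertips by feel (12 to 20 N) and drag.
- cover (a joint): How far the cover is open, in m, along the case's +y: 0 shut (end stop), 0.155 fully open (end stop). It drags with about 6 N (felt-lined grooves) and stays where it is left, but is held while the lock slide's bolt is in the notch of its edge. Open, it sticks out 155 mm beyond the case's +y end.
- lock_tab (a point): Centre of the top of the lock slide's upstanding steel thumb tab, 107 mm above the table. The tab measures 12 mm (case x) by 32 mm (case y) and stands free from 90 mm above the table up. Home, it is at case x -74, y +34 mm. Its guide block on the case's side reaches out to case x -102 mm, top 88 mm up. It moves with the lock slide; push it sideways either way.
- lock (a joint): How far the lock slide is drawn back, in m, along the case's -x (away from the cover): 0 home (locked, end stop), 0.014 fully back (end stop); the bolt leaves the cover's notch at 0.011. About 2 N of drag; stays where it is left. The bolt has 2 mm of play each way in the notch: it goes home only if the cover is shut to within 2 mm.
- loupe_center (a point): The loupe, standing upright on the table: black round magnifier 70 mm high; clear skirt 52 mm across for the lowest 20 mm, ribbed barrel 47 mm across from 20 to 60 mm, eye cup 52 mm across above. 130 g. The point is on its axis, half-way up (35 mm above its foot); z up.
- jar: Bystander: glass jar with an aluminium screw lid, 68 mm across, 88 mm high. Origin at the centre of its underside.
- can_a: Bystander: grey film canister, 35 mm across, 52 mm high, upright. Origin at the centre of its underside.
- can_b: Bystander: a second grey film canister, the same.
- can_c: Bystander: a third grey film canister, the same.
- opener: Bystander: chrome film cassette opener lying flat, about 125 mm long, 36 mm wide, 14 mm high. Origin near its middle, on its underside; its x lies along it.

How it is judged:
On the way, in this order (a step that is already met when the one before it is completed fails the run):
1. the lock slide is drawn back clear of the cover (value of joint lock above 0.011 m), for 0.1 s.
2. the cover is slid open (at least 130 of its 155 mm) (value of joint cover above 0.13 m), for 0.1 s.
3. the loupe stands upright on the floor of the front bay, released (horizontal distance between loupe_center and bay below 0.06 m and z of loupe_center in the frame of bay below 0.039 m and angle between loupe_center's own z axis and vertical below 0.15 rad and contact force between loupe and the arm below 0.1 N), for 0.2 s.
4. the cover is slid fully shut (value of joint cover below 0.003 m), for 0.1 s.
5. the lock slide is pushed home (value of joint lock below 0.003 m), for 0.1 s.
At the end, for the whole second after the job is handed in: The cover is shut to within 3 mm and the lock slide home to within 3 mm; the loupe stands upright (within 0.15 rad) and still on the floor of the front bay (within 60 mm of its centre, that is anywhere in it) (value of joint each of cover, lock below 0.003 m and horizontal distance between loupe_center and bay below 0.06 m and z of loupe_center in the frame of bay below 0.039 m and angle between loupe_center's own z axis and vertical below 0.15 rad and linear speed of loupe below 0.02 m/s); the robot touches nothing.
It fails at once if pressing or pushing on the case, cover or lock slide with more than 35 N (contact force between case and the arm above 35 N).
It fails at once if dropping the loupe into the case: faster than 0.6 m/s below the case's rim (horizontal distance between loupe_center and bay below 0.06 m and z of loupe_center in the frame of bay below 0.085 m and linear speed of loupe above 0.6 m/s).
It fails at once if a bystander moved by more than 25 mm (distance of any of jar, can_a, can_b, can_c, opener from where it was at the start of the episode above 0.025 m).
It also fails if it takes over 72 s, if anything falls off the work surface, if the arm or the gripper's body presses on something with over 40 N, if the wrist force passes 120 N, or if a joint passes its speed limit or range.

## Working session

There is one attempt and no reset: what is moved stays moved. The work goes in short steps, Python scripts to look and compute and a shell command to move; the robot and the scene stay as the last step left them, time stands still between calls to the robot, and variables do not carry over. Pictures are saved under pics/ and viewed, at most 10 in all, crops included, and the job is handed in when it is done.

```bash
mkdir -p pics; ls; cat > h.py <<'E'
import numpy as np,cv2
from rig import bot,capture,look_for
def save(p,n): cv2.imwrite('pics/'+n+'.png',cv2.cvtColor(p['pixels'],cv2.COLOR_RGB2BGR))
def proj(p,X):
    X=np.atleast_2d(np.array(X,float));K=np.array(p['K'])
    return cv2.projectPoints(X,np.array(p['rvec'],float),np.array(p['tvec'],float),K,np.array([p['k1'],0,0,0.]))[0].reshape(-1,2)
def ray(p,uv,z):
    R=cv2.Rodrigues(np.array(p['rvec'],float))[0];t=np.array(p['tvec'],float).ravel()
    n=cv2.undistortPoints(np.array([[uv]],float),np.array(p['K']),np.array([p['k1'],0,0,0.]))[0,0]
    d=R.T@np.array([n[0],n[1],1]);c=-R.T@t
    return c+d*(z-c[2])/d[2]
E
python3 - <<'E'
from h import *
print(bot.sense())
for c in ('scene','side'):
    p=capture(c);save(p,c+'0')
    for n in ('case','grip_pad','lock_tab','loupe_center','jar','can_a','opener','cover'):
        try:
            for r in look_for(p,n)[:3]:print(c,n,np.round(r['at'],4),round(r['score'],2),proj(p,r['at']).round()[0])
        except Exception as e:print(n,e)
E
```

```text
pics
{'time': 0.0, 'joint_pos': array([-1.28680545e+00,  4.87366031e-02,  9.75711153e-02,  1.62199103e+00,
        5.91640722e-05,  1.44298204e+00]), 'qd': array([ 3.14220177e-04,  4.93461603e-04, -1.20349598e-03,  1.08427008e-03,
        5.08970870e-04,  9.43493808e-05]), 'effort': array([ 6.58644385e-04, -3.38783884e+01,  3.20013750e+01,  2.03290401e-02,
       -1.46844341e-04,  1.12680937e-06]), 'position': array([ 0.21006902, -0.48091229,  0.40351064]), 'orientation': array([-3.07292452e+00, -6.41818878e-01,  1.96409945e-04]), 'contact_force': array([ 0.39198736, -0.39585474, -0.38992898]), 'torque': array([ 0.00412229,  0.03776205, -0.03554443]), 'grip_force': 0.0, 'finger_gap': 1.0027274210990573}
scene case [0.5722 0.0709 0.0871] 0.66 [343. 193.]
scene grip_pad [0.5525 0.0769 0.0848] 0.69 [341. 188.]
scene lock_tab [0.4829 0.1116 0.0954] 0.69 [338. 163.]
scene loupe_center [ 0.6183 -0.2631  0.0714] 0.94 [235. 266.]
scene jar [ 0.5309 -0.3817  0.0769] 0.86 [176. 259.]
scene jar [0.4821 0.1123 0.0951] 0.66 [338. 163.]
scene jar [0.391  0.4014 0.0055] 0.6 [398. 130.]
scene can_a 
[... 198 characters left out ...]
. 130.]
scene opener [0.4795 0.1111 0.0957] 0.42 [337. 163.]
scene cover [0.5531 0.0735 0.0879] 0.9 [340. 188.]
scene cover [ 0.5319 -0.383   0.076 ] 0.2 [175. 260.]
side case [0.5388 0.1251 0.0823] 0.73 [302. 240.]
side grip_pad [0.5502 0.1055 0.0833] 0.92 [301. 232.]
side lock_tab [0.4778 0.1167 0.0832] 0.6 [329. 244.]
side loupe_center [ 0.5948 -0.2431  0.0543] 0.58 [328. 145.]
side jar [ 0.5069 -0.3606  0.0594] 0.78 [367. 127.]
side can_a [ 0.4832 -0.2311  0.0393] 0.78 [363. 160.]
side can_a [ 0.3955 -0.1114  0.0421] 0.69 [384. 196.]
side can_a [ 0.7044 -0.1989  0.0399] 0.68 [289. 150.]
side opener [0.3994 0.4011 0.0076] 0.98 [320. 391.]
side cover [0.5529 0.1053 0.0853] 0.69 [299. 231.]
```

View pics/scene0.png

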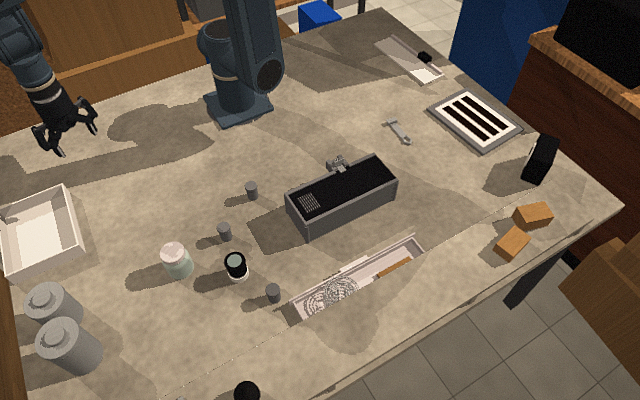

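View pics/side0.png

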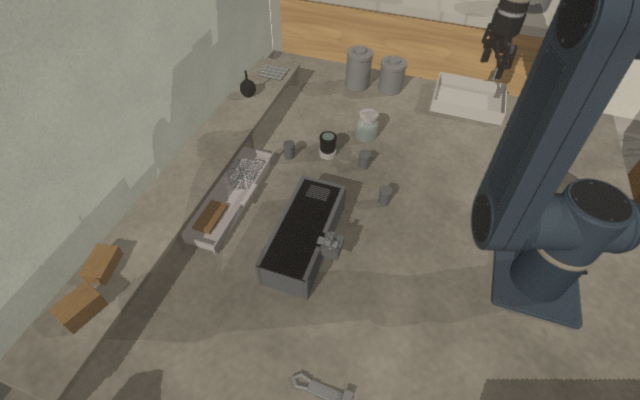

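The scene view shows the shut case with its pad at about (309,202) and its tab at about (338,160), and the loupe at (235,265). In the side view the pad is at about (317,191), the tab at about (329,240) and the loupe at (328,145). I'll zoom in to get the case corners.

```bash
python3 - <<'E'
import cv2,numpy as np
a=cv2.imread('pics/scene0.png')[140:250,275:410];b=cv2.imread('pics/side0.png')[170:300,250:360]
A=cv2.resize(a,None,fx=3.5,fy=3.5,interpolation=cv2.INTER_CUBIC);B=cv2.resize(b,None,fx=3,fy=3,interpolation=cv2.INTER_CUBIC)
im=np.zeros((400,472+330,3),np.uint8);im[:A.shape[0],:A.shape[1]]=A[:,:472];im[:B.shape[0],472:]=B
im=im[:,:800];im=np.clip(im.astype(float)*1.6,0,255).astype(np.uint8);cv2.imwrite('pics/crop0.png',im)
E
```

```text
(no output)
```

View pics/crop0.png

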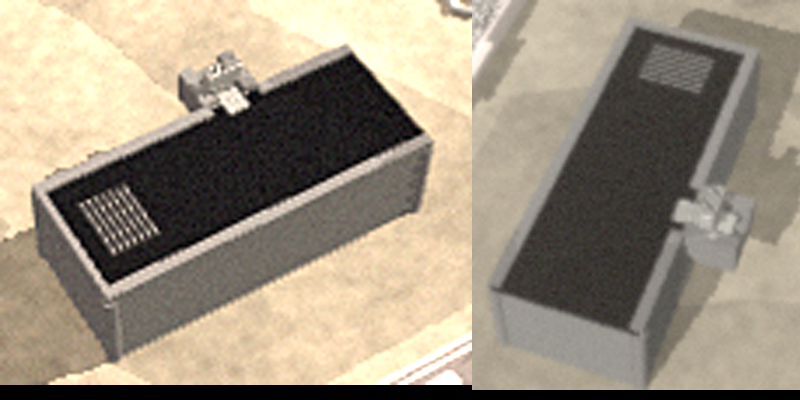

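```bash
cat > fit.py <<'E'
from h import *
from scipy.optimize import least_squares
s=capture('scene');d=capture('side')
S=[(-60,-145,88,35,188),(60,-145,88,108,295),(60,145,88,433,140),(-60,145,88,347,46),(60,-145,0,117,360),(60,145,0,420,210),(-60,-145,0,42,250),(0,-103,85.5,119,219)]
D=[(60,-145,88,632,24),(-60,-145,88,758,50),(-60,145,88,645,332),(60,145,88,492,288),(60,145,0,503,340),(-60,145,0,642,388),(0,-103,85.5,677,69)]
S=np.array(S,float);D=np.array(D,float)
us=S[:,3:]/3.5+[275,140];ud=(D[:,3:]-[472,0])/3+[250,170]
def T(q,P):
    c,n=np.cos(q[2]),np.sin(q[2]);P=np.asarray(P,float)/1000
    return P@np.array([[c,n,0],[-n,c,0],[0,0,1]])+[q[0],q[1],0]
def f(q,w=3):
    r=[]
    if w&1:r.append(proj(s,T(q,S[:,:3]))-us)
    if w&2:r.append(proj(d,T(q,D[:,:3]))-ud)
    return np.concatenate(r).ravel()
for w in (1,2,3):
    o=least_squares(f,[.55,.1,-.3],args=(w,),loss='soft_l1');print(w,o.x.round(4),np.round(o.fun.reshape(-1,2),1).tolist() if w==3 else '')
q=o.x
for n,P in dict(tab=(-74,34,107),pad=(0,-103,85.5),bay=(0,-64,6)).items():print(n,T(q,[P]).round(4))
for p,uv in ((s,(235,257)),(d,(328,136))):print('loupe top?',ray(p,uv,.07).round(4))
for p in (s,d):
    g=cv2.cvtColor(p['pixels'],cv2.COLOR_RGB2GRAY)
E
python3 fit.py
```

```text
1 [ 0.5531  0.0825 -0.0014] 
2 [0.5498 0.0785 0.0031] 
3 [0.5513 0.0811 0.0046] [[-1.3, -0.9], [-0.3, 1.0], [-0.2, -0.4], [-0.7, -1.4], [-1.6, 0.3], [-0.6, -1.2], [-0.9, 0.2], [-0.6, -0.1], [-2.0, -2.0], [-0.0, 0.4], [-0.9, 0.7], [-2.0, -0.8], [-1.6, 2.3], [0.4, 1.8], [-0.5, 0.4]]
tab [[0.4771 0.1148 0.107 ]]
pad [[ 0.5517 -0.0219  0.0855]]
bay [[0.5516 0.0171 0.006 ]]
loupe top? [ 0.5949 -0.2529  0.07  ]
loupe top? [ 0.6033 -0.2641  0.07  ]
```

```bash
python3 - <<'E'
import cv2,numpy as np
a=cv2.imread('pics/scene0.png')[240:300,205:265];b=cv2.imread('pics/side0.png')[120:180,298:358]
A=[cv2.resize(x,None,fx=6,fy=6,interpolation=cv2.INTER_CUBIC) for x in (a,b)]
cv2.imwrite('pics/crop1.png',np.hstack(A))
E
```

```text
(no output)
```

View pics/crop1.png

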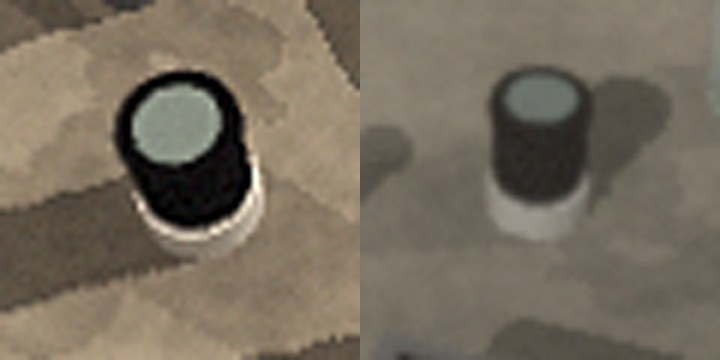

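```bash

python3 -m jog '{"fingers":[1,1,1,1,1,1,1,1],"translation":[[0.091,0.18,0],[0.091,0.18,0],[0.091,0.18,0],[0.091,0.18,0],[0.091,0.18,0],[0.091,0.18,0],[0.091,0.18,0],[0.091,0.18,0]],"roll":[0.079,0.079,0.079,0.079,0.079,0.079,0.079,0.079]}' 30
python3 -m jog '{"fingers":[1,1,1,1,1,1,1,1],"translation":[[0.091,0.18,-0.02],[0.091,0.18,-0.02],[0.091,0.18,-0.02],[0.091,0.18,-0.02],[0.091,0.18,-0.02],[0.091,0.18,-0.02],[0.091,0.18,-0.02],[0.091,0.18,-0.02]],"roll":[0.079,0.079,0.079,0.079,0.079,0.079,0.079,0.079]}'
python3 -m jog '{"fingers":[1,1,1,1,1,1,1,1],"translation":[[0.091,0.18,-0.04],[0.091,0.18,-0.04],[0.091,0.18,-0.04],[0.091,0.18,-0.04],[0.091,0.18,-0.04],[0.091,0.18,-0.04],[0,0,0],[0,0,0]],"roll":[0.079,0.079,0.079,0.079,0.079,0.079,0,0]}'
python3 - <<'E'
from h import *
p=capture('wrist');save(p,'w1')
R=cv2.Rodrigues(np.array(p['rvec']))[0];print('cam',(-R.T@np.array(p['tvec'])).round(3),R.round(2).tolist())
for n in ('lock_tab','grip_pad','cover'):
    for r in look_for(p,n)[:2]:print(n,np.round(r['at'],4),round(r['score'],2),proj(p,r['at']).round()[0])
print(proj(p,[[.477,.115,.107],[.5517,-.022,.0855]]))
E
```

```text
time: 1.67
position: [0.3197, -0.2637, 0.4049]
orientation: [2.392, 2.036, 0.0]
contact_force: [0.6, 0.5, 0.2]
finger_gap: 0.002
grip_force: 0.0
time: 2.33
position: [0.4289, -0.0476, 0.3808]
orientation: [1.133, 2.929, 0.0]
contact_force: [0.2, 0.3, -0.5]
finger_gap: -0.003
grip_force: 0.0
time: 3.0
position: [0.5105, 0.1141, 0.3438]
orientation: [0.003, -3.14, 0.001]
contact_force: [0.6, 0.2, -0.4]
finger_gap: 0.001
grip_force: 0.0
cam [0.438 0.114 0.314] [[-0.0, 1.0, -0.0], [0.96, 0.0, 0.29], [0.29, 0.0, -0.96]]
lock_tab [0.4829 0.1122 0.0864] 0.9 [314. 167.]
grip_pad [0.5417 0.0647 0.0833] 0.75 [257. 236.]
grip_pad [ 0.6055 -0.2359  0.0072] 0.45 [ 12. 259.]
cover [0.5373 0.0693 0.0808] 0.77 [263. 230.]
[[317.99936799 164.84984407]
 [154.28939648 247.69319969]]
```

View pics/w1.png

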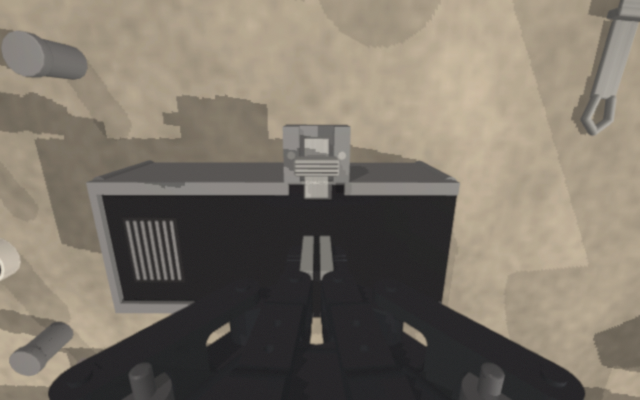

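The wrist view shows the tab's ribbed top at (317,165) and the pad at (153,250). Both match the fitted pose, projected at (318,165) and (154,248). The shut fingertips sit +x of the tab, at (317,236).

```bash

python3 -m jog '{"fingers":[1,1,1,1,1,1],"translation":[[0,0,-0.125],[0,0,-0.125],[0,0,-0.125],[0,0,-0.125],[0,0,0],[0,0,0]],"roll":[0,0,0,0,0,0]}'
python3 -m jog '{"fingers":[1,1,1,1],"translation":[[-0.02,0,0],[-0.02,0,0],[-0.02,0,0],[0,0,0]],"roll":[0,0,0,0]}'
python3 -m jog '{"fingers":[1,1,1,1],"translation":[[-0.02,0,0],[-0.02,0,0],[0,0,0],[0,0,0]],"roll":[0,0,0,0]}'
```

```text
time: 3.7
position: [0.5097, 0.112, 0.2692]
orientation: [-0.002, -3.139, 0.001]
contact_force: [0.2, -0.6, 0.4]
finger_gap: 0.001
grip_force: 0.0
time: 4.03
position: [0.5013, 0.1129, 0.2711]
orientation: [-0.0, 3.14, 0.0]
contact_force: [-0.3, -0.0, 0.5]
finger_gap: -0.003
grip_force: 0.0
time: 4.37
position: [0.4953, 0.113, 0.2698]
orientation: [-0.001, 3.141, -0.0]
contact_force: [0.7, -0.1, 0.8]
finger_gap: -0.004
grip_force: 0.0
```

```bash

python3 -m jog '{"fingers":[1,1,1,1],"translation":[[-0.02,0,0],[-0.02,0,0],[0,0,0],[0,0,0]],"roll":[0,0,0,0]}'
python3 -m jog '{"fingers":[1,1,1,1],"translation":[[-0.02,0,0],[0,0,0],[0,0,0],[0,0,0]],"roll":[0,0,0,0]}'
python3 -m jog '{"fingers":[1,1,1,1],"translation":[[-0.02,0,0],[0,0,0],[0,0,0],[0,0,0]],"roll":[0,0,0,0]}'
```

```text
time: 4.7
position: [0.4892, 0.1129, 0.2698]
orientation: [0.0, -3.141, -0.0]
contact_force: [-0.3, -0.4, 0.1]
finger_gap: 0.0
grip_force: 0.3
time: 5.03
position: [0.4862, 0.1129, 0.2697]
orientation: [0.0, -3.141, -0.0]
contact_force: [-0.4, 0.1, 0.3]
finger_gap: -0.0
grip_force: 0.2
time: 5.37
position: [0.4833, 0.1129, 0.2697]
orientation: [0.0, -3.141, 0.0]
contact_force: [-0.5, 0.0, -1.4]
finger_gap: -0.002
grip_force: 0.2
```

```bash
python3 - <<'E'
from h import *
p=capture('wrist');s=capture('side')
a=cv2.resize(p['pixels'][120:320,220:420],None,fx=2,fy=2);b=cv2.resize(s['pixels'][180:280,270:370],None,fx=4,fy=4,interpolation=cv2.INTER_CUBIC)
cv2.imwrite('pics/w2.png',cv2.cvtColor(np.hstack([a,b]),cv2.COLOR_RGB2BGR))
for r in look_for(p,'lock_tab')[:2]:print(np.round(r['at'],4),r['score'])
E
```

```text
[0.4633 0.1117 0.0999] 0.62
```

View pics/w2.png

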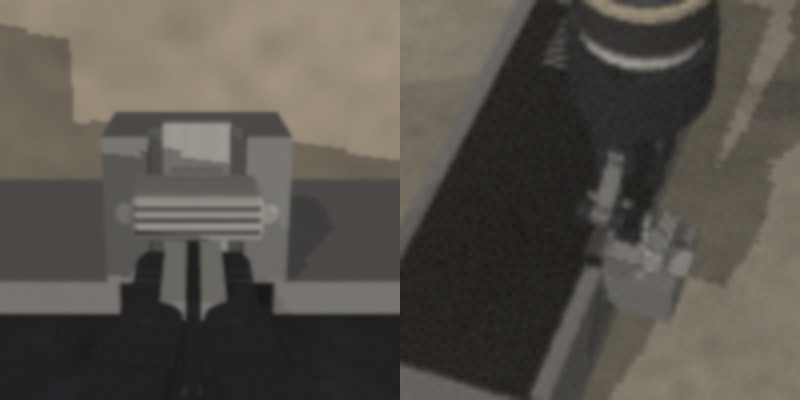

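The wrist crop shows the fingertips right behind the tab, at about (195,240), with the tab covering their tips. So I've reached the tab, and I'll keep pushing toward the stop.

```bash

python3 -m jog '{"fingers":[1,1,1],"translation":[[-0.02,0,0],[0,0,0],[0,0,0]],"roll":[0,0,0]}' |grep -E 'pos|cont'
python3 -m jog '{"fingers":[1,1,1],"translation":[[-0.02,0,0],[0,0,0],[0,0,0]],"roll":[0,0,0]}' |grep -E 'pos|cont'
python3 -m jog '{"fingers":[1,1,1],"translation":[[-0.02,0,0],[0,0,0],[0,0,0]],"roll":[0,0,0]}' |grep -E 'pos|cont'
```

```text
position: [0.4812, 0.1128, 0.2698]
contact_force: [4.8, -0.3, -3.3]
position: [0.48, 0.1128, 0.2699]
contact_force: [11.9, -0.4, -8.5]
position: [0.4789, 0.1127, 0.2701]
contact_force: [17.7, 0.2, -12.1]
```

```bash

python3 -m jog '{"fingers":[1,1,1,1,1,1,1,1],"translation":[[0.1,0,0],[0.1,0,0],[0,0,0.2],[0,-0.2,0.1],[0,-0.2,0.1],[0,-0.2,0],[0,0,0],[0,0,0]],"roll":[0,0,0,0,0,0,0,0]}' |grep -E 'pos|cont'
python3 - <<'E'
from h import *
p=capture('wrist');s=capture('side')
uv=proj(p,[[.477,.115,.107],[.463,.115,.107]]);print(uv)
for n,q in (('w',p),('s',s)):
  for r in look_for(q,'lock_tab')[:2]:print(n,np.round(r['at'],4),r['score'],proj(q,r['at']))
u,v=uv.mean(0).astype(int)
a=p['pixels'][v-50:v+50,u-60:u+60].copy()
cv2.imwrite('pics/w3.png',cv2.cvtColor(cv2.resize(a,None,fx=4,fy=4),cv2.COLOR_RGB2BGR));print(u-60,v-50)
E
```

```text
position: [0.5039, 0.0218, 0.3298]
contact_force: [-0.4, -0.2, -0.9]
[[457.24447362 178.09762416]
 [460.07713974 157.00591294]]
w [0.4657 0.1115 0.0921] 0.89 [[444.75934037 157.42152759]]
s [0.4651 0.1169 0.0838] 0.52 [[333.87506314 245.78954922]]
398 117
```

View pics/w3.png

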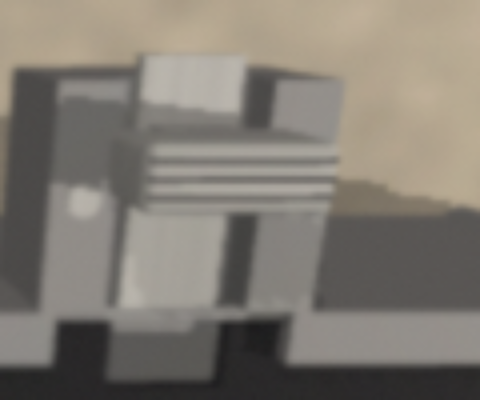

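The wrist crop shows the tab's top centred near (455,152) in the full picture. Fully back would be about (460,157) and home (457,178), so the slide is back and its bolt is clear of the cover. Next I'll press on the pad.

```bash

python3 -m jog '{"fingers":[1,1,1,1,1,1,1,1],"translation":[[0.16,-0.145,0],[0.16,-0.145,0],[0,0,-0.15],[0,0,-0.15],[0,0,-0.15],[0,0,0],[0,0,0],[0,0,0]],"roll":[0,0,0,0,0,0,0,0]}' |grep -E 'pos|cont'
python3 -m jog '{"fingers":[1,1,1],"translation":[[0,0,-0.02],[0,0,0],[0,0,0]],"roll":[0,0,0]}' |grep -E 'pos|cont'
python3 -m jog '{"fingers":[1,1,1],"translation":[[0,0,-0.01],[0,0,0],[0,0,0]],"roll":[0,0,0]}' |grep -E 'pos|cont'
```

```text
position: [0.5522, -0.0196, 0.2618]
contact_force: [-1.0, -0.6, 0.2]
position: [0.5523, -0.0203, 0.2591]
contact_force: [0.7, 0.1, 0.1]
position: [0.5523, -0.0205, 0.2589]
contact_force: [-1.0, 0.3, 5.5]
```

```bash

python3 -m jog '{"fingers":[1,1,1],"translation":[[0,0,-0.01],[0,0,0],[0,0,0]],"roll":[0,0,0]}' |grep -E 'pos|cont'
python3 -m jog '{"fingers":[1,1,1],"translation":[[0,0,-0.01],[0,0,0],[0,0,0]],"roll":[0,0,0]}' |grep -E 'pos|cont'
```

```text
position: [0.5522, -0.0205, 0.2588]
contact_force: [-4.6, 1.9, 9.9]
position: [0.5522, -0.0205, 0.2587]
contact_force: [-5.1, 0.7, 15.2]
```

```bash

python3 -m jog '{"fingers":[1,1,1,1],"translation":[[0,0.03,0],[0,0.03,0],[0,0.03,0],[0,0.03,0]],"roll":[0,0,0,0]}' |grep -E 'pos|cont'
python3 -m jog '{"fingers":[1,1,1,1],"translation":[[0,0.03,0],[0,0.03,0],[0,0.03,0],[0,0.03,0]],"roll":[0,0,0,0]}' |grep -E 'pos|cont'
```

```text
position: [0.5522, -0.0045, 0.2588]
contact_force: [-7.1, -6.8, 15.1]
position: [0.5522, 0.0136, 0.2588]
contact_force: [-7.0, -7.0, 15.3]
```

```bash

python3 -m jog '{"fingers":[1,1,1,1,1,1,1,1],"translation":[[0,0.04,0],[0,0.04,0],[0,0.04,0],[0,0.04,0],[0,0.04,0],[0,0.04,0],[0,0.04,0],[0,0.04,0]],"roll":[0,0,0,0,0,0,0,0]}' |grep -E 'pos|cont'
python3 -m jog '{"fingers":[1,1,1,1,1,1,1,1],"translation":[[0,0.04,0],[0,0.04,0],[0,0.04,0],[0,0.04,0],[0,0.04,0],[0,0.04,0],[0,0.04,0],[0,0.04,0]],"roll":[0,0,0,0,0,0,0,0]}' |grep -E 'pos|cont'
python3 -m jog '{"fingers":[1,1,1,1],"translation":[[0,0.02,0],[0,0.02,0],[0,0.02,0],[0,0,0]],"roll":[0,0,0,0]}' |grep -E 'pos|cont'
```

```text
position: [0.5522, 0.0618, 0.2588]
contact_force: [-6.9, -5.5, 14.3]
position: [0.5521, 0.1099, 0.2588]
contact_force: [-5.6, -5.7, 16.3]
position: [0.5521, 0.1194, 0.2588]
contact_force: [-6.6, -5.2, 16.0]
```

```bash

python3 -m jog '{"fingers":[1,1,1,1],"translation":[[0,0.03,0],[0,0.03,0],[0,0.02,0],[0,0,0]],"roll":[0,0,0,0]}' |grep -E 'pos|cont'
python3 -m jog '{"fingers":[1,1,1,1],"translation":[[0,0.02,0],[0,0.01,0],[0,0,0],[0,0,0]],"roll":[0,0,0,0]}' |grep -E 'pos|cont'

```

```text
position: [0.5521, 0.1314, 0.2588]
contact_force: [-7.2, -4.9, 16.3]
position: [0.5522, 0.1348, 0.2587]
contact_force: [-6.3, -8.4, 15.7]
```

```bash

python3 -m jog '{"fingers":[1,1,1,0,0,0,0,0],"translation":[[0,0,0.1],[0,0,0.2],[0,0,0.2],[0,-0.25,0.17],[0,-0.25,0],[0,-0.25,0],[0,-0.25,0],[0,-0.25,0]],"roll":[0,0,0,0,0,0,0,0]}' |grep -E 'pos|cont'
python3 -m jog '{"fingers":[0,0,0,0,0,0,0,0],"translation":[[0,-0.25,0],[0,-0.25,0],[0,-0.25,0],[0,-0.25,0],[0,-0.25,0],[0,0,0],[0,0,0],[0,0,0]],"roll":[0,0,0,0,0,0,0,0]}' |grep -E 'pos|cont|gap'
python3 - <<'E'
from h import *
p=capture('wrist');save(p,'w4');s=capture('scene');d=capture('side')
for n,q in (('w',p),('s',s),('d',d)):
  for r in look_for(q,'loupe_center')[:2]:print(n,np.round(r['at'],4),r['score'],proj(q,r['at']))
for r in look_for(s,'cover')[:1]+look_for(d,'cover')[:1]:print('cover',r)
print('top', ray(s,(234.6,259.7),.07),ray(d,(328,136),.07))
E
```

```text
position: [0.5521, -0.0491, 0.3534]
contact_force: [0.9, -0.1, 0.3]
position: [0.5522, -0.2351, 0.3528]
contact_force: [-0.2, 0.4, -0.2]
finger_gap: 0.997
w [ 0.5951 -0.2603  0.0694] 0.69 [[288.58560011 237.23608229]]
w [ 0.4852 -0.2423  0.0511] 0.51 [[307.76027239 112.68121536]]
s [ 0.6171 -0.2612  0.0717] 0.67 [[235.37143616 265.16557353]]
s [0.5535 0.1056 0.0795] 0.56 [[349.71088073 185.01594375]]
d [ 0.5967 -0.2429  0.0532] 0.61 [[327.710594   145.24533979]]
d [ 0.3926 -0.1113  0.0443] 0.25 [[385.00229719 195.4542409 ]]
cover {'at': [0.5572, 0.2336, 0.0876], 'score': 0.92}
cover {'at': [0.5514, 0.2675, 0.0822], 'score': 0.77}
top [ 0.60135767 -0.25672995  0.07      ] [ 0.60329424 -0.26408464  0.07      ]
```

View pics/w4.png

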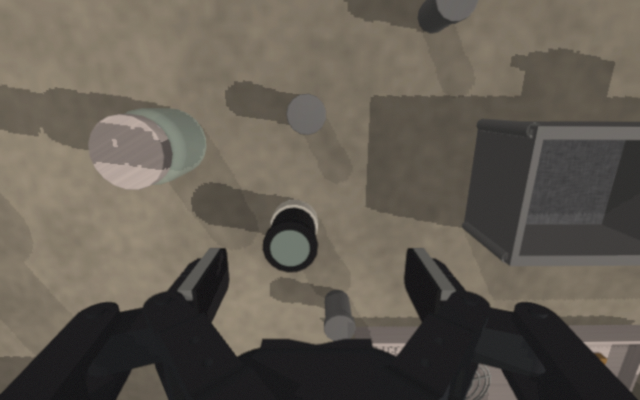

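The wrist view shows the loupe's eye cup at about (291,246), the open bay on the right around (575,190) and the canisters clear of the approach.

```bash
python3 - <<'E'
from h import *
p=capture('wrist')
print(ray(p,(291,246),.07),ray(p,(291,215),.02))
# bay rim: -x,-y corners and others predicted
print(proj(p,[[.4915,-.064,.088],[.6115,-.064,.088]]))
for n in ('can_a','jar'):
  for r in look_for(p,n)[:3]:print(n,np.round(r['at'],4),r['score'])
E
```

```text
[ 0.60464551 -0.25761219  0.07      ] [ 0.59254478 -0.26134044  0.02      ]
[[538.44619748 122.39096008]
 [509.34916266 262.35660959]]
can_a [ 0.7011 -0.211   0.0526] 0.88
can_a [ 0.4045 -0.1276  0.0458] 0.7
can_a [ 0.4844 -0.2432  0.0509] 0.57
jar [ 0.5095 -0.371   0.085 ] 0.64
```

```bash

python3 -m jog '{"fingers":[0,0,0,0,0,0,0,0],"translation":[[0.17,-0.08,0],[0.17,-0.08,0],[0,0,-0.2],[0,0,-0.2],[0,0,-0.2],[0,0,-0.15],[0,0,-0.15],[0,0,-0.08]],"roll":[0,0,0,0,0,0,0,0]}' |grep -E 'pos|cont'
python3 -m jog '{"fingers":[0,0,1,1,1,1,1,1],"translation":[[0,0,-0.05],[0,0,0],[0,0,0],[0,0,0],[0,0,0],[0,0,0],[0,0,0],[0,0,0]],"roll":[0,0,0,0,0,0,0,0]}' 30|grep -E 'pos|cont|gap|grip'
```

```text
position: [0.6022, -0.2584, 0.2021]
contact_force: [-0.8, -0.1, 0.5]
position: [0.6043, -0.2594, 0.2012]
contact_force: [-0.4, 0.4, 5.7]
finger_gap: 0.591
grip_force: 30.9
```

```bash

python3 -m jog '{"fingers":[1,1,1,1,1,1,1,1],"translation":[[0,0,0.03],[0,0,0.1],[0,0,0.2],[0,0,0.2],[0,0,0.2],[0,0,0.17],[0,0,0],[0,0,0]],"roll":[0,0,0,0,0,0,0,0]}' |grep -E 'pos|cont|gap|grip'
python3 - <<'E'
from h import *
p=capture('side');w=capture('wrist');s=capture('scene')
u,v=proj(p,[.603,-.259,.17])[0].astype(int);a=cv2.resize(p['pixels'][v-50:v+50,u-50:u+50],(400,400),interpolation=cv2.INTER_CUBIC)
u,v=proj(s,[.603,-.259,.17])[0].astype(int);b=cv2.resize(s['pixels'][v-50:v+50,u-50:u+50],(400,400),interpolation=cv2.INTER_CUBIC)
cv2.imwrite('pics/g.png',cv2.cvtColor(np.hstack([a,b]),cv2.COLOR_RGB2BGR))
for r in look_for(p,'loupe_center')[:1]+look_for(s,'loupe_center')[:1]:print(r)
E
```

```text
position: [0.6039, -0.2594, 0.3359]
contact_force: [-0.2, -0.1, -1.9]
finger_gap: 0.593
grip_force: 31.6
{'at': [0.5873, -0.2456, 0.1659], 'score': 0.88}
{'at': [0.6176, -0.2619, 0.186], 'score': 0.68}
```

View pics/g.png

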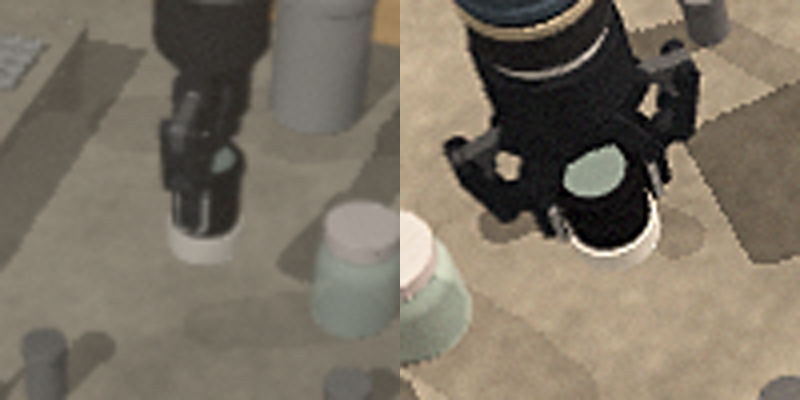

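Both views show the loupe held upright between the pads, with its clear skirt hanging free below: side view at about (205,240), scene view at about (610,245). Now I'll carry it to the bay.

```bash

python3 -m jog '{"fingers":[1,1,1,1,1,1,1,1],"translation":[[-0.04,0.15,0.05],[-0.05,0.25,0],[-0.05,0.25,0],[-0.05,0.25,0],[-0.05,0.25,0],[-0.05,0.25,0],[-0.03,0.25,0],[-0.03,0.19,0]],"roll":[0,0,0,0,0,0,0,0]}' |grep -E 'pos|cont|gap|grip'
python3 -m jog '{"fingers":[1,1,1,1,1,1,1,1],"translation":[[0,0,0],[0,0,0],[0,0,-0.12],[0,0,-0.12],[0,0,-0.12],[0,0,-0.12],[0,0,0],[0,0,0]],"roll":[0,0,0,0,0,0,0,0]}' |grep -E 'pos|cont|gap|grip'
```

```text
position: [0.5496, 0.0196, 0.3397]
contact_force: [0.0, -0.3, -1.6]
finger_gap: 0.589
grip_force: 31.7
position: [0.5502, 0.0159, 0.2671]
contact_force: [1.2, 0.3, -1.2]
finger_gap: 0.592
grip_force: 31.8
```

```bash

python3 -m jog '{"fingers":[1,1,1,1,1,1,1,1],"translation":[[0,0,-0.08],[0,0,-0.08],[0,0,-0.08],[0,0,-0.08],[0,0,-0.03],[0,0,0],[0,0,0],[0,0,0]],"roll":[0,0,0,0,0,0,0,0]}' |grep -E 'pos|cont'
python3 -m jog '{"fingers":[1,1,1],"translation":[[0,0,-0.015],[0,0,0],[0,0,0]],"roll":[0,0,0]}' |grep -E 'pos|cont'
python3 -m jog '{"fingers":[1,1,1],"translation":[[0,0,-0.015],[0,0,0],[0,0,0]],"roll":[0,0,0]}' |grep -E 'pos|cont'
```

```text
position: [0.5512, 0.017, 0.2171]
contact_force: [0.4, -0.5, -0.8]
position: [0.5511, 0.017, 0.2148]
contact_force: [-0.3, 0.1, -1.7]
position: [0.5508, 0.017, 0.212]
contact_force: [0.3, -0.9, -1.1]
```

```bash

python3 -m jog '{"fingers":[1,1,1],"translation":[[0,0,-0.015],[0,0,0],[0,0,0]],"roll":[0,0,0]}' |grep -E 'pos|cont'
python3 -m jog '{"fingers":[1,1,1],"translation":[[0,0,-0.01],[0,0,0],[0,0,0]],"roll":[0,0,0]}' |grep -E 'pos|cont'
python3 -m jog '{"fingers":[1,1,1],"translation":[[0,0,-0.01],[0,0,0],[0,0,0]],"roll":[0,0,0]}' |grep -E 'pos|cont'
```

```text
position: [0.5508, 0.0169, 0.2096]
contact_force: [0.2, -1.0, -1.5]
position: [0.5509, 0.0169, 0.2082]
contact_force: [0.3, 0.2, -1.8]
position: [0.5511, 0.0169, 0.2073]
contact_force: [-0.8, -0.2, -0.1]
```

```bash

python3 -m jog '{"fingers":[1,1,1],"translation":[[0,0,-0.007],[0,0,0],[0,0,0]],"roll":[0,0,0]}' |grep -E 'pos|cont'
python3 -m jog '{"fingers":[0.3,0.2,0.1,0,0,0,0,0],"translation":[[0,0,0],[0,0,0],[0,0,0],[0,0,0],[0,0,0],[0,0,0],[0,0,0],[0,0,0]],"roll":[0,0,0,0,0,0,0,0]}' |grep -E 'pos|cont|gap|grip'
python3 -m jog '{"fingers":[0,0,0,0,0,0,0,0],"translation":[[0,0,0.05],[0,0,0.1],[0,0,0.2],[0,0,0.2],[0,0,0.2],[0,0,0.2],[0,0,0],[0,0,0]],"roll":[0,0,0,0,0,0,0,0]}' |grep -E 'pos|cont|gap|grip'
python3 - <<'E'
from h import *
w=capture('wrist');s=capture('scene');d=capture('side')
for q in (w,s,d):
  for r in look_for(q,'loupe_center')[:1]:print(r)
save(w,'w5')
print(proj(w,[[.551,.017,.076],[.551,.017,.006]]))
E
```

```text
position: [0.5513, 0.017, 0.2073]
contact_force: [-1.6, 0.3, 5.4]
position: [0.5509, 0.0169, 0.2057]
contact_force: [0.2, -0.3, 0.2]
finger_gap: 0.998
grip_force: 0.0
position: [0.5518, 0.0169, 0.3521]
contact_force: [-0.3, -0.9, -0.2]
finger_gap: 1.0
grip_force: 0.0
{'at': [0.5487, 0.0184, 0.0736], 'score': 0.73}
{'at': [0.5568, 0.0095, 0.0795], 'score': 0.72}
{'at': [0.5426, 0.0325, 0.0713], 'score': 0.55}
[[316.70068475 191.34395998]
 [316.6087476  173.20871476]]
```

View pics/w5.png

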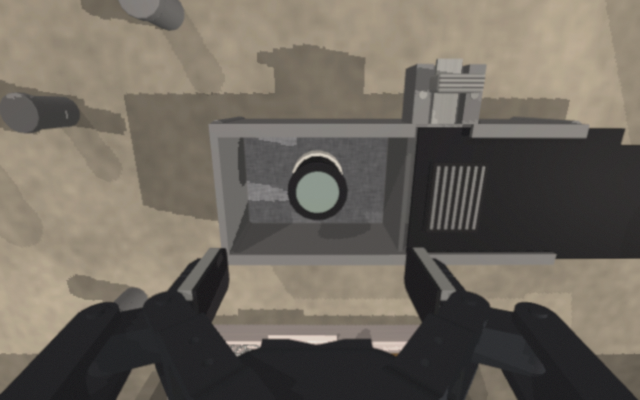

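The loupe stands upright in the bay at (317,190), as predicted, and the open cover's pad is at (458,197). Now I'll press the pad and drag the cover shut.

```bash

python3 -m jog '{"fingers":[1,1,1,1,1,1,1,1],"translation":[[0,0.2,0],[0,0.2,0],[0,0.2,0],[0,0.17,0],[0,0,0],[0,0,0],[0,0,0],[0,0,-0.1]],"roll":[0,0,0,0,0,0,0,0]}' |grep -E 'pos|cont|gap'
python3 -m jog '{"fingers":[1,1,1,1,1,1,1,1],"translation":[[0,0,-0.1],[0,0,-0.1],[0,0,-0.1],[0,0,-0.1],[0,0,-0.1],[0,0,0],[0,0,0],[0,0,0]],"roll":[0,0,0,0,0,0,0,0]}' |grep -E 'pos|cont|gap'
python3 -m jog '{"fingers":[1,1,1],"translation":[[0,0,-0.02],[0,0,0],[0,0,0]],"roll":[0,0,0]}' |grep -E 'pos|cont'
python3 -m jog '{"fingers":[1,1,1],"translation":[[0,0,-0.01],[0,0,0],[0,0,0]],"roll":[0,0,0]}' |grep -E 'pos|cont'
```

```text
position: [0.5519, 0.1317, 0.3361]
contact_force: [0.4, 0.2, 0.3]
finger_gap: -0.003
position: [0.5513, 0.1311, 0.2589]
contact_force: [0.0, -1.3, 3.4]
finger_gap: -0.002
position: [0.5512, 0.1313, 0.2588]
contact_force: [-5.3, -2.4, 14.4]
position: [0.5511, 0.1313, 0.2587]
contact_force: [-6.7, -3.3, 18.7]
```

```bash

python3 -m jog '{"fingers":[1,1,1,1],"translation":[[0,-0.03,0.004],[0,-0.03,0],[0,-0.03,0],[0,-0.03,0]],"roll":[0,0,0,0]}' |grep -E 'pos|cont'
python3 -m jog '{"fingers":[1,1,1,1,1,1,1,1],"translation":[[0,-0.04,0],[0,-0.04,0],[0,-0.04,0],[0,-0.04,0],[0,-0.04,0],[0,-0.04,0],[0,-0.04,0],[0,-0.04,0]],"roll":[0,0,0,0,0,0,0,0]}' |grep -E 'pos|cont'
python3 -m jog '{"fingers":[1,1,1,1,1,1,1,1],"translation":[[0,-0.04,0],[0,-0.04,0],[0,-0.04,0],[0,-0.04,0],[0,-0.04,0],[0,-0.04,0],[0,-0.04,0],[0,-0.04,0]],"roll":[0,0,0,0,0,0,0,0]}' |grep -E 'pos|cont'
python3 -m jog '{"fingers":[1,1,1,1,1,1,1,1],"translation":[[0,-0.03,0],[0,-0.03,0],[0,-0.03,0],[0,-0.03,0],[0,-0.03,0],[0,0,0],[0,0,0],[0,0,0]],"roll":[0,0,0,0,0,0,0,0]}' |grep -E 'pos|cont'
```

```text
position: [0.5511, 0.1158, 0.2587]
contact_force: [-5.2, 6.8, 15.9]
position: [0.5511, 0.0676, 0.2587]
contact_force: [-5.9, 6.3, 16.2]
position: [0.5511, 0.0194, 0.2586]
contact_force: [-5.7, 6.7, 16.4]
position: [0.5511, -0.0036, 0.2587]
contact_force: [-5.3, 3.9, 16.8]
```

```bash

python3 -m jog '{"fingers":[1,1,1,1,1,1],"translation":[[0,-0.03,0],[0,-0.03,0],[0,-0.03,0],[0,-0.02,0],[0,0,0],[0,0,0]],"roll":[0,0,0,0,0,0]}' |grep -E 'pos|cont'
python3 -m jog '{"fingers":[1,1,1],"translation":[[0,-0.02,0],[0,0,0],[0,0,0]],"roll":[0,0,0]}' |grep -E 'pos|cont'
python3 -m jog '{"fingers":[1,1,1],"translation":[[0,-0.02,0],[0,0,0],[0,0,0]],"roll":[0,0,0]}' |grep -E 'pos|cont'
```

```text
position: [0.5511, -0.0201, 0.2587]
contact_force: [-5.0, 5.1, 16.8]
position: [0.5511, -0.0229, 0.2586]
contact_force: [-5.3, 5.1, 17.0]
position: [0.5511, -0.0254, 0.2586]
contact_force: [-4.8, 6.1, 17.2]
```

```bash

python3 -m jog '{"fingers":[1,1,1],"translation":[[0,-0.02,0],[0,0,0],[0,0,0]],"roll":[0,0,0]}' |grep -E 'pos|cont'
python3 -m jog '{"fingers":[1,1,1],"translation":[[0,-0.015,0],[0,0,0],[0,0,0]],"roll":[0,0,0]}' |grep -E 'pos|cont'
```

```text
position: [0.5515, -0.0277, 0.2586]
contact_force: [-3.3, 10.0, 15.9]
position: [0.5518, -0.0299, 0.2586]
contact_force: [-2.6, 9.8, 15.6]
```

The pad push now slips at 10 N, so the cover is against its end stop. Next is the lock, pushed from its -x side.

```bash

python3 -m jog '{"fingers":[1,1,1,1,1,1,1,1],"translation":[[0,0,0.15],[0,0,0.2],[0,0,0.13],[-0.17,0.19,0],[-0.17,0.19,0],[-0.17,0.19,0],[-0.17,0.19,0],[-0.17,0.19,0]],"roll":[0,0,0,0,0,0,0,0]}' |grep -E 'pos|cont'
python3 - <<'E'
from h import *
for c in ('scene','side','wrist'):
  q=capture(c)
  for n in ('cover','lock_tab','loupe_center'):
    for r in look_for(q,n)[:1]:print(c,n,r)
  save(q,'z'+c)
E
python3 -m jog '{"fingers":[1,1,1,1,1,1,1,1],"translation":[[0,0,0],[0,0,0],[0,0,-0.12],[0,0,-0.15],[0,0,-0.13],[0,0,0],[0,0,0],[0,0,0]],"roll":[0,0,0,0,0,0,0,0]}' |grep -E 'pos|cont'
```

```text
position: [0.422, 0.1111, 0.3257]
contact_force: [0.1, -0.3, 0.9]
scene cover {'at': [0.5567, 0.0706, 0.0848], 'score': 0.79}
scene lock_tab {'at': [0.4706, 0.1111, 0.0984], 'score': 0.6}
side cover {'at': [0.5509, 0.1062, 0.0828], 'score': 0.96}
side lock_tab {'at': [0.4658, 0.1161, 0.0836], 'score': 0.55}
side loupe_center {'at': [0.539, 0.1273, 0.0812], 'score': 0.6}
wrist cover {'at': [0.5217, -0.0221, 0.0822], 'score': 0.58}
wrist lock_tab {'at': [0.4487, 0.1193, 0.0817], 'score': 0.58}
position: [0.4238, 0.1107, 0.2674]
contact_force: [0.1, -0.5, 0.6]
```

```bash

python3 -m jog '{"fingers":[1,1,1,1,1,1],"translation":[[0.04,0.01,0.01],[0.04,0,0],[0.04,0,0],[0.03,0,0],[0,0,0],[0,0,0]],"roll":[0,0,0,0,0,0]}' |grep -E 'pos|cont'
python3 -m jog '{"fingers":[1,1,1],"translation":[[0.02,0,0],[0.02,0,0],[0,0,0]],"roll":[0,0,0]}' |grep -E 'pos|cont'
python3 -m jog '{"fingers":[1,1,1],"translation":[[0.02,0,0],[0,0,0],[0,0,0]],"roll":[0,0,0]}' |grep -E 'pos|cont'
python3 -m jog '{"fingers":[1,1,1],"translation":[[0.02,0,0],[0,0,0],[0,0,0]],"roll":[0,0,0]}' |grep -E 'pos|cont'
```

```text
position: [0.4463, 0.1122, 0.2681]
contact_force: [-0.3, -0.3, -0.3]
position: [0.452, 0.1122, 0.2678]
contact_force: [0.1, -0.1, 0.7]
position: [0.455, 0.1122, 0.2678]
contact_force: [-0.4, 0.6, -1.0]
position: [0.4581, 0.1122, 0.2678]
contact_force: [-0.5, 0.3, -1.4]
```

```bash

python3 -m jog '{"fingers":[1,1,1],"translation":[[0.02,0,0],[0,0,0],[0,0,0]],"roll":[0,0,0]}' |grep -E 'pos|cont'
python3 -m jog '{"fingers":[1,1,1],"translation":[[0.02,0,0],[0,0,0],[0,0,0]],"roll":[0,0,0]}' |grep -E 'pos|cont'
python3 -m jog '{"fingers":[1,1,1],"translation":[[0.02,0,0],[0,0,0],[0,0,0]],"roll":[0,0,0]}' |grep -E 'pos|cont'
```

```text
position: [0.4611, 0.1122, 0.2679]
contact_force: [-0.1, 0.1, -1.1]
position: [0.4627, 0.1122, 0.2679]
contact_force: [-6.7, 0.9, 3.5]
position: [0.4638, 0.1123, 0.2679]
contact_force: [-12.9, -0.2, 8.5]
```

```bash

python3 -m jog '{"fingers":[1,1,1],"translation":[[0.015,0,0],[0,0,0],[0,0,0]],"roll":[0,0,0]}' |grep -E 'pos|cont'
python3 -m jog '{"fingers":[1,1,1,1,1,1,1,1],"translation":[[-0.1,0,0],[-0.1,0,0],[0,0,0.2],[0,0,0.25],[0,-0.2,0],[0.25,-0.2,0],[0.18,-0.2,0],[0,0,0]],"roll":[0,0,0,0,0,0,0,0]}' |grep -E 'pos|cont|time'
python3 -m jog '{"fingers":[1,1,1,1],"translation":[[0,0,0],[0,0,0],[0,0,0],[0,0,0]],"roll":[0,0,0,0]}' |grep -E 'pos|cont|time'
python3 - <<'E'
from h import *
for c in ('scene','side','wrist'):
  q=capture(c)
  for n in ('cover','lock_tab'):
    for r in look_for(q,n)[:1]:print(c,n,np.round(r['at'],4),proj(q,r['at']).round(1))
  g=cv2.cvtColor(q['pixels'],cv2.COLOR_RGB2GRAY)
  if c=='wrist':
    u,v=proj(q,[.471,.115,.1])[0].astype(int);print(u,v,'home',proj(q,[[.483,.115,.107],[.483,.115,.09]]),'back',proj(q,[[.469,.115,.107],[.469,.115,.09]]))
    for k in (-8,0,8):print(g[v-45:v+45:2,u+k].tolist())
  if c=='side':
    a=cv2.cvtColor(cv2.imread('pics/side0.png'),cv2.COLOR_BGR2GRAY)
    z=cv2.cvtColor(cv2.imread('pics/zside.png'),cv2.COLOR_BGR2GRAY)
    sl=np.s_[228:258,312:348]
    print('tab vs start',cv2.absdiff(a,g)[sl].mean(),' back-state vs start',cv2.absdiff(a,z)[sl].mean())
    for r in (190,):
      print('pad vs start',cv2.absdiff(a,g)[182:202,304:332].mean())
E
```

```text
position: [0.4647, 0.1123, 0.2679]
contact_force: [-17.3, -0.5, 12.2]
time: 31.58
position: [0.5026, 0.0219, 0.3352]
contact_force: [0.3, 0.3, -1.1]
time: 31.92
position: [0.4983, 0.027, 0.3357]
contact_force: [-0.6, 0.6, -0.2]
scene cover [0.5558 0.0742 0.086 ] [[340.4 188.7]]
scene lock_tab [0.4838 0.1119 0.094 ] [[338.4 164. ]]
side cover [0.5542 0.1081 0.0834] [[298.6 232.4]]
side lock_tab [0.4771 0.1149 0.0871] [[329.2 242.8]]
tab vs start 3.3675925925925925  back-state vs start 7.124074074074074
pad vs start 7.566071428571429
wrist cover [0.5357 0.1201 0.0842] [[431.4 247. ]]
wrist lock_tab [0.4779 0.1104 0.0934] [[431.7 180.4]]
442 173 home [[444.77118637 192.32099269]
 [435.4081589  186.03044049]] back [[447.34213264 172.40696103]
 [437.61502881 167.47737229]]
[166, 168, 171, 172, 171, 163, 104, 104, 119, 120, 117, 106, 106, 101, 130, 176, 177, 176, 175, 176, 164, 127, 122, 111, 106, 109, 142, 160, 122, 160, 121, 161, 125, 150, 144, 156, 156, 156, 156, 156, 155, 156, 156, 148, 72]
[168, 169, 169, 168, 169, 162, 104, 93, 101, 100, 100, 101, 100, 101, 130, 177, 177, 178, 178, 178, 177, 177, 162, 111, 105, 110, 142, 160, 122, 160, 119, 160, 125, 149, 101, 112, 126, 72, 51, 40, 33, 33, 33, 33, 33]
[161, 159, 161, 161, 162, 159, 102, 85, 85, 81, 80, 77, 74, 74, 74, 74, 73, 72, 72, 73, 72, 73, 72, 84, 106, 109, 142, 159, 122, 161, 121, 160, 125, 150, 118, 122, 94, 42, 29, 29, 29, 36, 37, 39, 36]
```

```bash
python3 -c "
from rig import bot
print(bot.close_job())"
```

```text
the job is handed in; nothing more can be done
None
```

The job is handed in: the loupe was last seen standing upright in the front bay before I closed the cover. By my readings the cover is shut and the lock slide is home, and the highest measured force on the case was about 21 N; the judge's verdict was not shown.

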